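# Open the warmer's filler cap

### The job

Take the melting pot by its arched handle off the warmer's stand first, and set it down upright, wholly on the round cork mat, and let go of it. Then unscrew the warmer's blue filler cap: nobody remembers whether it has a left- or a right-hand thread, so find out by trying which way it turns, turn it loose and lift it off. Finish while still holding the cap upright in the gripper, a hand's breadth higher than it sat and resting on nothing else, and leave the other things on the table where they are.

Things in the scene. Friction and masses are not known exactly. Their poses are not given: they have to be found in the camera images.
- warmer: Fixed grey water-bath warmer, a box 180 (x) x 320 (y) x 70 mm high; origin under its centre on the table, z up. On its flat top: the dark round pot stand (diameter 90 mm, 28 mm high) centred at y = -67.5 mm, and the filler neck with the blue cap at y = +57.5 mm (warmer frame, x = 0).
- stand_top (a point): Centre of the top face of the pot stand, 98 mm above the table.
- neck (a point): Point on the axis of the filler neck, on the warmer's flat top 70 mm above the table; axes as the warmer's. The steel neck, 23.5 mm tall, is hidden inside the cap. Its coarse thread is either right-hand (loosens counter-clockwise seen from above) or left-hand (loosens clockwise); this changes from start to start and cannot be seen.
- cap_mid (a point): Centre of the loose blue filler cap (65 to 105 g), 26 mm above its underside. Round, 52 mm tall: the upper 27 mm is a solid ribbed grip head of diameter 54 mm, below it a hollow skirt of diameter 51 mm that stands on the warmer's top when shut. z is its axis (up), x points along the white stripe on its top; shut, x lies within 0.06 rad of the neck's x.
- cap_top (a point): Centre of the cap's flat top, axes as the cap's. The wrong way the cap stops hard within 0.15 rad. The right way it turns easily, without rising, and is free to lift straight off when 1.0 to 1.9 rad from shut (hard stop near 2.1); before that it has only 1.5 mm of play upwards.
- pot_mid (a point): Centre of the loose lidded aluminium melting pot (0.35 to 0.7 kg), half-way up its body, on its axis, 41 mm above its underside; body diameter 96 mm (lid 100 mm), 82 mm tall, z up. It starts upright on the pot stand.
- pot_handle (a point): Middle of the pot's handle bar, on the pot's axis, 137 mm above the pot's underside. The bar is level, a dark wooden round 13 mm thick and 76 mm long, running along this point's x; thin steel arms join its ends to the pot's sides. The lid's small black knob ends 38 mm below the bar's underside.
- mat: Fixed round cork mat on the table, diameter 180 mm, 5 mm thick; origin at the centre of its underside.
- cone_cream: Bystander: cream cone 170 mm tall on a white plate of diameter 108 mm; origin under the plate.
- cone_red: Bystander: red cone 110 mm tall on a white plate of diameter 88 mm; origin under the plate.
- cone_small: Bystander: cream cone 100 mm tall on a white plate of diameter 88 mm; origin under the plate.
- jar: Bystander: jar with a red lid, diameter 64 mm, 85 mm tall; origin under it.
- bowl: Bystander: blue bowl, diameter 110 mm, 45 mm tall; origin under it.
- spatula: Bystander: spatula lying on the table; origin at the centre of its underside, x along its length.
Not all that is in view belongs to the job. Of the things shaped like the part that bears cap_mid, the blue one is meant.

How it is judged:
On the way, in this order (a step that is already met when the one before it is completed fails the run):
1. the pot stands upright, wholly on the cork mat, let go (horizontal distance between pot_mid and mat below 0.042 m and height (world z) of pot_mid below 0.055 m and angle between pot_mid's own z axis and vertical below 0.12 rad and contact force between pot and the fingers below 0.1 N and linear speed of pot below 0.02 m/s), for 0.2 s.
2. the cap has been turned loose, by more than 0.7 rad, while still down on the neck (angle between the x axis of cap_mid and the x axis of neck, either way round above 0.7 rad and z of cap_mid in the frame of neck below 0.034 m).
At the end, for the whole second after the job is handed in: The pot stands upright (within 0.12 rad) with its axis within 42 mm of the cork mat's centre, let go; the cap is gripped by the fingers, upright within 0.3 rad, at rest, lifted at least 50 mm above its closed height, and touches neither the warmer, the pot nor a bystander (z of cap_mid in the frame of neck above 0.076 m and angle between cap_mid's own z axis and vertical below 0.3 rad and contact force between cap and the fingers above 1 N and contact force between pot and the fingers below 0.1 N and contact force between cap and warmer below 0.1 N and contact force between cap and pot below 0.1 N and contact force between cap and cone_cream below 0.1 N and contact force between cap and cone_red below 0.1 N and contact force between cap and cone_small below 0.1 N and contact force between cap and jar below 0.1 N and contact force between cap and bowl below 0.1 N and contact force between cap and spatula below 0.1 N and linear speed of cap below 0.03 m/s and horizontal distance between pot_mid and mat below 0.042 m and height (world z) of pot_mid below 0.055 m and angle between pot_mid's own z axis and vertical below 0.12 rad); the arm keeps its last pose, push and grip.
It fails at once if the pot is tipped by more than 0.6 rad (angle between pot_mid's own z axis and vertical above 0.6 rad).
It fails at once if a bystander is shifted by more than 30 mm (distance of any of cone_cream, cone_red, cone_small, jar, bowl, spatula from where it was at the start of the episode above 0.03 m).
It also fails if it takes over 72 s, if anything falls off the work surface, if the arm or the gripper's body presses on something with over 40 N, if the wrist force passes 120 N, or if a joint passes its speed limit or range.

### The arm

A 6-joint arm with a two-finger parallel gripper is mounted at the origin on the work surface. World frame = base frame: x ahead of the robot, y to its left, z up, the work surface at z = 0. Lengths are in m, angles in rad, forces in N, time in s.
With the tool pointing down it reaches from about 0.275 to 0.75 m from the base axis. Payload 10.2 kg.
Tool frame: the origin (TCP) lies on the mounting face of the last link; the fingertips stand 166 mm ahead of it and the grasp point (between the pads) lies 147 mm ahead of it (env.finger_overhang is the y of the fingertips in the tool frame, in m); y points along the fingers, z is the direction in which the jaws open and shut, and the axes are right-handed (so a half turn about y gives the same grasp; the last joint's range is limited). The gripper opens to 88 mm and grips with 3 to 60 N. Pads are 18 mm wide; open, the fingers measure 123 mm over their backs; the gripper's body (75 mm by 187 mm) begins 45 mm behind the grasp point.
Start: joints at [-1.489, 0.313, 1.498, -0, 1.331, -0.223], TCP at [0.158, -0.501, 0.405] pointing down, gripper open.
Joint ranges: [-2.94, 2.94], [-0.97, 2.17], [0.19, 2.56], [-1.23, 4.37], [0.02, 3.11], [-2.88, 2.88]. Speed limits (rad/s): [2.39, 2.39, 3.01, 3.14, 3.14, 3.14].

### API

Orientations are given as [roll, pitch, yaw] about the fixed x, y, z axes, in that order (R = Rz(yaw) Ry(pitch) Rx(roll)).
In Python, from cell import telemetry, cams, env gives the robot as it stands.
- The arm moves only by the tool jog_arm, never from a script. Its argument "plan" is a list of rows, each a list of 2 entries, a list of its own where there are three numbers: the shift along the tool's x, y, z normalised to -1 to 1, where 1 is 4 cm, then the turn about the tool's y normalised to -1 to 1, where 1 is pi rad. A call has 1 to 20 rows; each row shifts and turns the commanded pose from where the row before left it, along the tool's axes as they then stand; what a row does not reach is not made up. A row lasts 1/12 s, in which the tool goes at most 41.7 mm and 7.16 degrees, less where a joint would pass 70% of its speed; a pose out of reach is approached as far as the arm can. A call with a number of a shift or a turn outside -1 to 1 is refused whole. A call with a gripper value outside its range is refused whole. "grip" is the gripper's target within -1 to 1 (fully open at 1, half-way at 0, shut at -1), set as the call begins (left out, the last holds). The fingers move at their own pace and stop on an object; the grip force is fixed at half the most. Time passes only in rows, so rows that do not move let the fingers close. It gives the time, the measured TCP pose, the force and the opening at its end, in the units of the state.
- telemetry.state(): the state, without advancing time (a new reading comes with each control period).
- cams.get_image(name): name is "scene" or "side" or "wrist"; returns the picture (480x640x3 uint8, red, green, blue); there is no depth.
- cams.camera_model(name): a dict with "K" (3x3 intrinsics, pixels), "dist_coeffs" ([k1, k2, p1, p2, k3] as OpenCV has them; the pictures are not rectified), "eye" and "orientation" of the camera in the world. Camera axes: x right, y up, looking along -z (the intrinsics and any distortion apply to the point x, -y, -z); pixel columns grow to the right and rows downward; lengths in m; the calibration is good to about 2 mm. A picture is of the moment at which its call begins: read the wrist's pose just before it. camera_model takes no time and is no camera call; for the wrist camera it gives the pose at the moment of the call.
- env.sign_off(): hands the job in, once; it reports no verdict.
The state is a dict: "clock": time; "qpos": joint angles; "joint_vel": joint speeds; "joint_efforts": joint torques, N m; "position": TCP position; "ee_rot": TCP orientation; "contact_force": force on the tool from outside, world axes, zero at the start; "wrist_torque": the same for the moment, N m; "opening": finger opening in m.
Only numpy, scipy, OpenCV 4.12 (cv2) and the standard library are available. Lean on these libraries where they do the work, as an engineer would, in place of code of your own. Each camera call takes 0.05 s, during which the arm holds its last target.

## Working session

There is one attempt and no reset: what is moved stays moved. The work goes in short steps, Python scripts to look and compute and a tool call to move; the robot and the scene stay as the last step left them, time stands still between calls to the robot, and variables do not carry over. Pictures are saved under pics/ and viewed, and the job is handed in when it is done.

Besides the shell and the picture viewer there is one more tool, called after ">>>" as a command line: name --argument value ..., lists and objects as JSON in quotes. jog_arm: Moves the arm, as the interface text tells. Scaled input: -1 to 1 covers 4 cm each way for a shift and pi rad each way for a turn. Its arguments: {"type":"object","properties":{"plan":{"type":"array"},"grip":{"type":"number"}},"required":["plan"]}

```bash
ls; mkdir -p pics; cat > h.py <<'E'
import numpy as np, cv2
from cell import telemetry, cams, env
from scipy.spatial.transform import Rotation as R
def save(n,f):
    im=cams.get_image(n); cv2.imwrite(f,im[:,:,::-1]); return im
def cam(n):
    m=cams.camera_model(n); return m
def rot(o):
    o=np.array(o,float)
    if o.shape==(3,3): return o
    if o.size==3: return R.from_euler('xyz',o).as_matrix()
    return R.from_quat(o).as_matrix()
def ray(m,px):
    K=np.array(m['K'],float);d=np.array(m['dist_coeffs'],float)
    p=cv2.undistortPoints(np.array([[px]],float),K,d)[0,0]
    v=rot(m['orientation'])@np.array([p[0],-p[1],-1.]); return np.array(m['eye'],float),v/np.linalg.norm(v)
def atz(m,px,z):
    e,v=ray(m,px); return e+v*(z-e[2])/v[2]
def tri(obs):
    A=np.zeros((3,3));b=np.zeros(3);L=[]
    for m,px in obs:
        e,v=ray(m,px);P=np.eye(3)-np.outer(v,v);A+=P;b+=P@e;L.append((e,P))
    x=np.linalg.solve(A,b); return x,[float(np.linalg.norm(P@(x-e))) for e,P in L]
def proj(m,X):
    c=rot(m['orientation']).T@(np.array(X,float)-np.array(m['eye'],float))
    c=np.array([c[0],-c[1],-c[2]])
    p,_=cv2.projectPoints(c.reshape(1,1,3),np.zeros(3),np.zeros(3),np.array(m['K'],float),np.array(m['dist_coeffs'],float)); return p[0,0]
E
python3 - <<'E'
from h import *
print(telemetry.state())
for n in ['scene','side','wrist']:
    print(n,cam(n)); save(n,f'pics/{n}0.png')
print(env.finger_overhang)
E
```

```text
pics
{'clock': 0.0, 'qpos': array([-1.48939286e+00,  3.13480553e-01,  1.49845187e+00,  1.47377844e-05,
        1.33099314e+00, -2.23373355e-01]), 'joint_vel': array([-0.00018107,  0.00252237, -0.00041566,  0.00098453,  0.00033488,
        0.00137266]), 'joint_efforts': array([ 7.81292529e-04, -4.02216089e+01, -2.52262223e+01,  6.94803335e-02,
        3.53192026e-02, -1.06416624e-04]), 'position': array([ 0.15754218, -0.50076885,  0.40413972]), 'ee_rot': array([-1.57209295e+00,  3.09221874e-04, -2.83681954e+00]), 'contact_force': array([ 0.2845187 , -0.26082194,  0.00207054]), 'wrist_torque': array([ 0.01855694, -0.01735499,  0.02070524]), 'opening': 0.08818245480557259}
scene {'K': array([[483.11642719,   0.        , 323.90139239],
       [  0.        , 483.11642719, 242.99976931],
       [  0.        ,   0.        ,   1.        ]]), 'dist_coeffs': array([0.01245001, 0.        , 0.        , 0.        , 0.        ]), 'eye': array([ 1.33965368, -0.25215622,  1.09105437]), 'orientation': array([ 0.70835314, -0.01530929,  1.28748246])}
side {'K': array([[548.32611596,   0.        , 320.94566254],
       [  0.        , 548.32611596, 237.97682138],
       [  0.        ,   0.        ,   1.        ]]), 'dist_coeffs': array([-0.06548346,  0.        ,  0.        ,  0.        ,  0.        ]), 'eye': array([-0.35292308,  0.88314112,  1.04249421]), 'orientation': array([ 0.96037035,  0.01737005, -2.36537217])}
wrist {'K': array([[360.23173578,   0.        , 323.06175969],
       [  0.        , 360.23173578, 236.01926898],
       [  0.        ,   0.        ,   1.        ]]), 'dist_coeffs': array([0.00505109, 0.        , 0.        , 0.        , 0.        ]), 'eye': array([ 0.22312679, -0.48070275,  0.38379879]), 'orientation': array([-0.2720906 ,  0.00160655, -1.26583061])}
0.166
```

View pics/scene0.png

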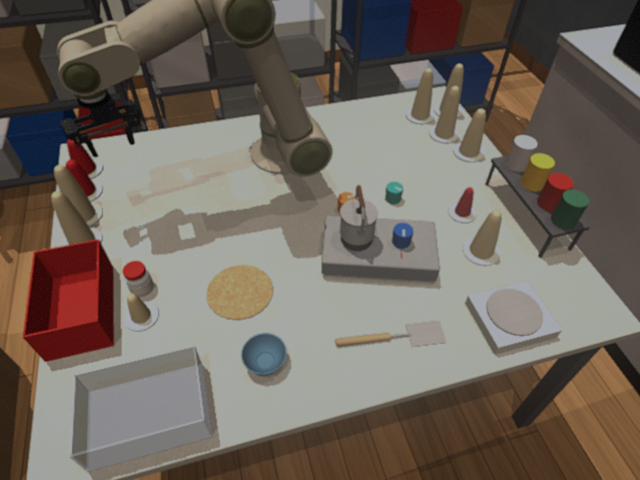

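View pics/side0.png

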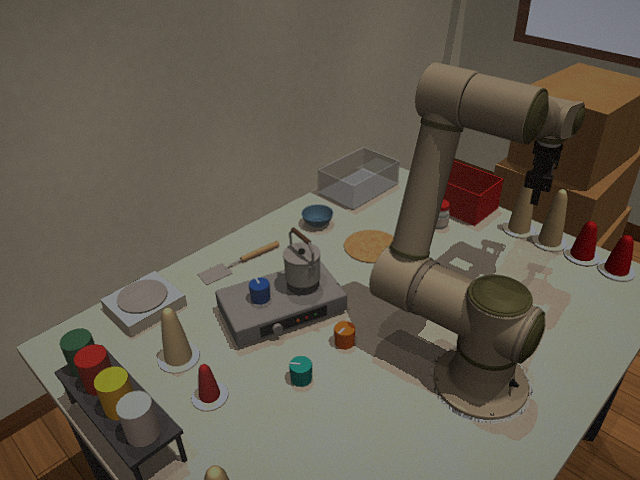

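View pics/wrist0.png

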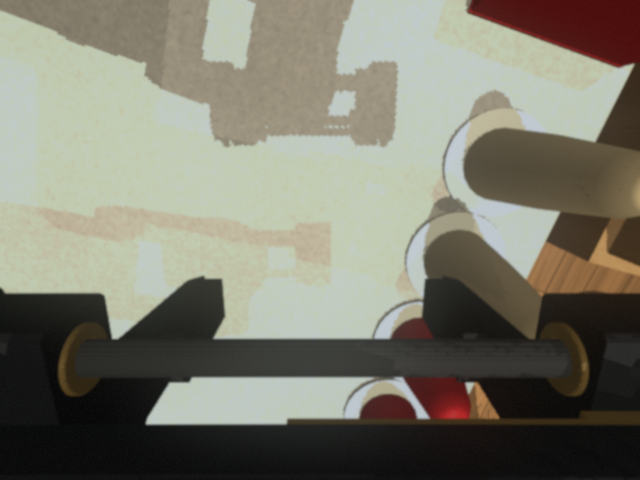

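Scene view: the pot is at about (358,222) on the warmer, with the blue cap at (402,235) and the cork mat at (240,291). Things that could be mistaken for the cap are the teal one at (394,192), the orange one at (346,201), the blue bowl at (265,355) and the white-plate disc at (514,310) (mat-like). I choose the blue cap on the warmer. Next I'll check it in enlarged crops.

```bash
python3 - <<'E'
from h import *
a=cv2.imread('pics/scene0.png')[175:285,310:450]; cv2.imwrite('pics/sc1.png',cv2.resize(a,None,fx=5.5,fy=5.4,interpolation=cv2.INTER_CUBIC))
b=cv2.imread('pics/side0.png')[220:350,205:355]; cv2.imwrite('pics/si1.png',cv2.resize(b,None,fx=5,fy=4.6,interpolation=cv2.INTER_CUBIC))
E
```

```text
(no output)
```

View pics/sc1.png

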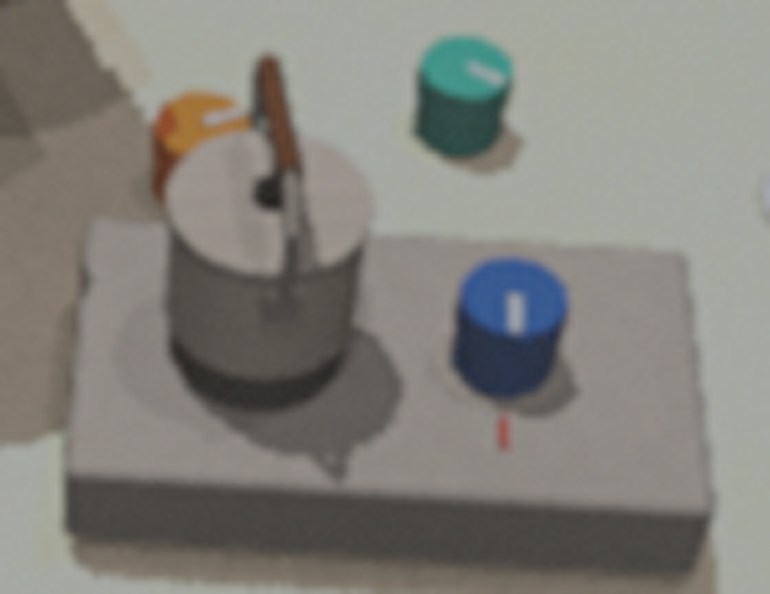

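View pics/si1.png

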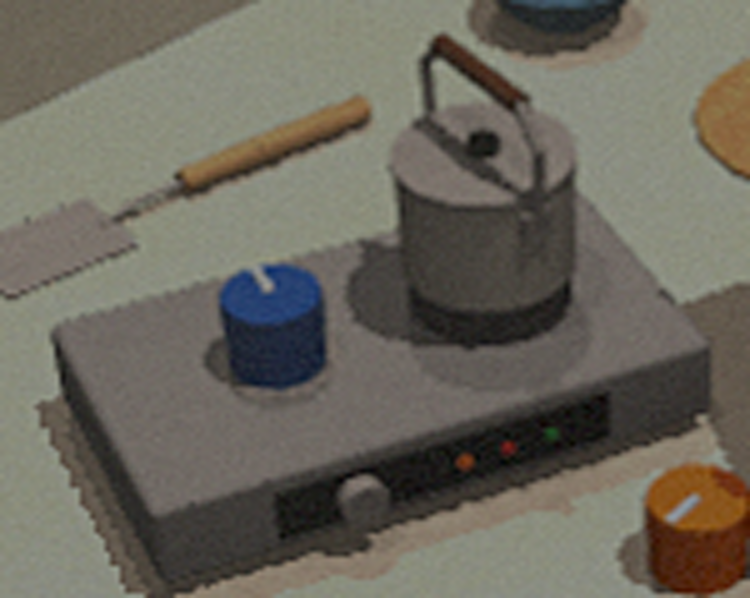

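```bash
python3 - <<'E'
from h import *
S=cam('scene');D=cam('side')
sc=lambda x,y:(310+x/5.5-.4,175+y/5.4-.4); si=lambda x,y:(205+x/5-.4,220+y/4.6-.4)
a=tri([(S,sc(290,165)),(D,si(440,42))]);b=tri([(S,sc(266,62)),(D,si(520,100))])
print('bar',a,b,np.linalg.norm(a[0]-b[0]),(a[0]+b[0])/2,np.arctan2(*(a[0]-b[0])[[1,0]]))
print('cap',tri([(S,sc(514,297)),(D,si(272,297))]))
print('lid', tri([(S,sc(269,204)),(D,si(484,157))]))
for p in [(88,222),(688,252),(710,512),(70,478)]: print('wS',atz(S,sc(*p),.07))
for p in [(55,332),(155,517),(710,348),(588,200)]: print('wD',atz(D,si(*p),.07))
print('stripe',atz(S,sc(516,293),.122),atz(S,sc(516,334),.122))
for n,m,box in [('scene',S,(195,255,285,330)),('side',D,(335,220,410,270))]:
    im=cv2.imread(f'pics/{n}0.png'); h=cv2.cvtColor(im,cv2.COLOR_BGR2HSV)
    x0,y0,x1,y1=box; q=h[y0:y1,x0:x1]
    mask=((q[...,0]>8)&(q[...,0]<28)&(q[...,1]>90)).astype(np.uint8)
    c=max(cv2.findContours(mask,cv2.RETR_EXTERNAL,cv2.CHAIN_APPROX_NONE)[0],key=cv2.contourArea)
    pts=np.array([atz(m,(p[0,0]+x0,p[0,1]+y0),.005)[:2] for p in c],np.float32)
    print(n,len(c),cv2.minEnclosingCircle(pts),pts.min(0),pts.max(0))
E
```

```text
bar (array([0.54744545, 0.09223192, 0.23756069]), [0.00016262562832752625, 0.00016262562832758897]) (array([0.47687758, 0.10389652, 0.23676937]), [0.0008332436633464212, 0.0008332436633464123]) 0.07152980901765471 [0.51216152 0.09806422 0.23716503] -0.1638149235554959
cap (array([0.55484915, 0.21558787, 0.11867392]), [0.0008122594596281541, 0.0008122594596283329])
lid (array([0.51265457, 0.09782355, 0.17613093]), [0.0006184575617029064, 0.0006184575617030966])
wS [0.40450609 0.04156502 0.07      ]
wS [0.51019957 0.34106797 0.07      ]
wS [0.67502399 0.27677079 0.07      ]
wS [ 0.57131114 -0.01658081  0.07      ]
wD [0.66402123 0.28282317 0.07      ]
wD [0.50183031 0.34150198 0.07      ]
wD [0.39434831 0.04757818 0.07      ]
wD [ 0.54143539 -0.00887344  0.07      ]
stripe [0.55575282 0.21663253 0.122     ] [0.58136034 0.20610338 0.122     ]
scene 167 ((0.5539495944976807, -0.24499504268169403), 0.08797725290060043) [ 0.46656495 -0.33193767] [ 0.6408444 -0.1585564]
side 122 ((0.551406741142273, -0.24373972415924072), 0.09063537418842316) [ 0.48557752 -0.33381745] [ 0.63969135 -0.15490527]
```

>>> jog_arm --plan '[[[0,-0.5,0],0.037],[[0,-0.5,0],0.037],[[0,-0.5,0],0.037],[[0,-0.4,0],0.038],[[-0.15,0,-0.4],0],[[-0.25,0,-0.7],0],[[-0.35,0,-0.9],0],[[-0.35,0,-0.9],0],[[-0.35,0,-0.9],0],[[-0.35,0,-0.9],0],[[-0.35,0,-0.9],0],[[-0.35,0,-0.9],0],[[-0.35,0,-0.9],0],[[-0.35,0,-0.9],0],[[-0.35,0,-0.9],0],[[-0.35,0,-0.9],0],[[-0.35,0,-0.9],0],[[-0.35,0,-0.9],0],[[-0.35,0,-0.9],0],[[-0.35,0,-0.9],0]]' --grip 1

```text
clock: 1.82
position: [0.4563, 0.0075, 0.4807]
ee_rot: [-1.571, 0.0, 2.979]
contact_force: [-0.6, -0.8, 0.8]
opening: 0.088
```

>>> jog_arm --plan '[[[0,0,0],0],[[0,0,0],0]]'

```text
clock: 1.98
position: [0.4562, 0.0067, 0.4803]
ee_rot: [-1.571, -0.001, 2.982]
contact_force: [-0.5, -0.1, -0.1]
opening: 0.0878
```

>>> jog_arm --plan '[[[-0.25,0,-0.6],0],[[-0.25,0,-0.6],0],[[-0.25,0,-0.6],0],[[-0.25,0,-0.6],0],[[0,0,0],0],[[0,0,0],0]]'

```text
clock: 2.48
position: [0.511, 0.0929, 0.4804]
ee_rot: [-1.57, -0.001, 2.978]
contact_force: [1.0, 0.1, 0.3]
opening: 0.0884
```

```bash
python3 - <<'E'
from h import *
m=cam('wrist'); save('wrist','pics/w1.png'); print(m['eye'],m['orientation']); s=telemetry.state(); print(s['position'],s['ee_rot'])
import pickle; pickle.dump(m,open('m1.pkl','wb'))
print(proj(m,[.512,.098,.237]),proj(m,[.555,.2155,.12]))
E
```

```text
[0.57879203 0.08110081 0.45983708] [-2.73355682e-01 -3.74048378e-04 -1.73399736e+00]
[0.51068692 0.09245893 0.48056289] [-1.57028705e+00 -5.93017544e-04  2.97733455e+00]
[313.93470683 245.20522501] [186.16563216 184.92493131]
```

View pics/w1.png

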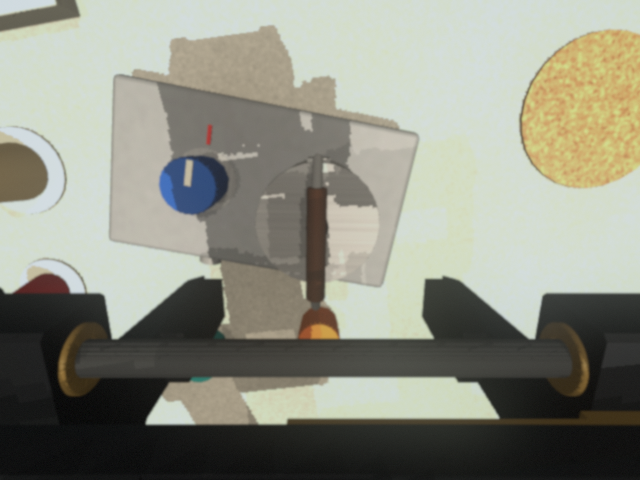

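The wrist view shows the bar upright from (317,187) to (316,303), cap top centre at (189,185) with its stripe pointing up, and the mat at (600,110).

```bash
python3 - <<'E'
from h import *
import pickle; m=pickle.load(open('m1.pkl','rb')); S=cam('scene');D=cam('side')
sc=lambda x,y:(310+x/5.5-.4,175+y/5.4-.4); si=lambda x,y:(205+x/5-.4,220+y/4.6-.4)
a=tri([(m,(317,187)),(S,sc(290,165)),(D,si(440,42))]);b=tri([(m,(316,303)),(S,sc(266,62)),(D,si(520,100))])
print(a,b,(a[0]+b[0])/2,np.arctan2(*(a[0]-b[0])[[1,0]]))
A=atz(m,(317,187),.236);B=atz(m,(316,303),.236);print(A,B,(A+B)/2,np.arctan2(*(A-B)[[1,0]]))
print('cap',tri([(m,(193,183)),(S,sc(514,297)),(D,si(272,297))]))
im=cv2.imread('pics/w1.png');h=cv2.cvtColor(im,cv2.COLOR_BGR2HSV)
mask=((h[...,0]>100)&(h[...,0]<125)&(h[...,1]>120)&(h[...,2]>60)).astype(np.uint8)
c=max(cv2.findContours(mask,0,1)[0],key=cv2.contourArea);print(cv2.boundingRect(c),cv2.minEnclosingCircle(c))
for p in [(118,75),(418,133),(383,287),(110,240)]: print(atz(m,p,.07))
# mat partial fit
mask=((h[...,0]>8)&(h[...,0]<28)&(h[...,1]>70)).astype(np.uint8);mask[:, :500]=0;mask[260:]=0
c=max(cv2.findContours(mask,0,1)[0],key=cv2.contourArea)[:,0]; c=c[c[:,0]<635]
P=np.array([atz(m,p,.005)[:2] for p in c.astype(float)])
s=np.linalg.lstsq(np.c_[2*P,np.ones(len(P))],(P**2).sum(1),rcond=None)[0];print('mat',s[:2],np.sqrt(s[2]+s[0]**2+s[1]**2))
for px,z in [((36,175),.0),((470,0),0)]: print(atz(m,px,z))
print('cone S', atz(S,(484,253),0), 'red',atz(S,(463,211),0))
E
```

```text
(array([0.54836518, 0.09109099, 0.23744416]), [0.001446404440827315, 0.0011614820714404461, 0.0008492500621669329]) (array([0.47470376, 0.10417576, 0.23752419]), [0.002865113696911083, 0.0026170329557876045, 0.0007937027484886265]) [0.51153447 0.09763338 0.23748417] -0.17580017018912994
[0.54868929 0.08979129 0.236     ] [0.47091357 0.10365144 0.236     ] [0.50980143 0.09672137 0.236     ] -0.17635527147782237
cap (array([0.55558006, 0.21337854, 0.11747803]), [0.003503206880877943, 0.0030991728367661822, 0.0005804931075645179])
(160, 158, 57, 55) ((188.0, 185.5), 29.296003341674805)
[0.6685165  0.27321659 0.07      ]
[ 0.5646474  -0.01676893  0.07      ]
[0.39838599 0.03957914 0.07      ]
[0.50530589 0.3360107  0.07      ]
mat [ 0.55071922 -0.24422238] 0.08811578522017806
[ 5.89279136e-01  4.46128402e-01 -5.55111512e-17]
[ 0.69509633 -0.10461199  0.        ]
cone S [0.60950914 0.46771283 0.        ] red [0.43628554 0.48739391 0.        ]
```

>>> jog_arm --plan '[[[0,0,-0.12],0.004],[[0,0.5,0],0],[[0,0.5,0],0],[[0,0.5,0],0],[[0,0.5,0],0],[[0,0.45,0],0],[[0,0,0],0],[[0,0,0],0]]'

```text
clock: 3.2
position: [0.5115, 0.0977, 0.383]
ee_rot: [-1.571, -0.001, 2.964]
contact_force: [1.1, -0.1, -0.6]
opening: 0.0884
```

```bash
python3 - <<'E'
from h import *
save('wrist','pics/w2.png');im=save('side','pics/t.png'); cv2.imwrite('pics/s2.png',cv2.resize(im[150:320,205:385,::-1],None,fx=4,fy=3.5)); s=telemetry.state(); print(s['position'],s['ee_rot'])
E
```

```text
[0.5117607  0.09797182 0.38421578] [-1.57107597e+00  2.27212141e-03  2.96480420e+00]
```

View pics/w2.png

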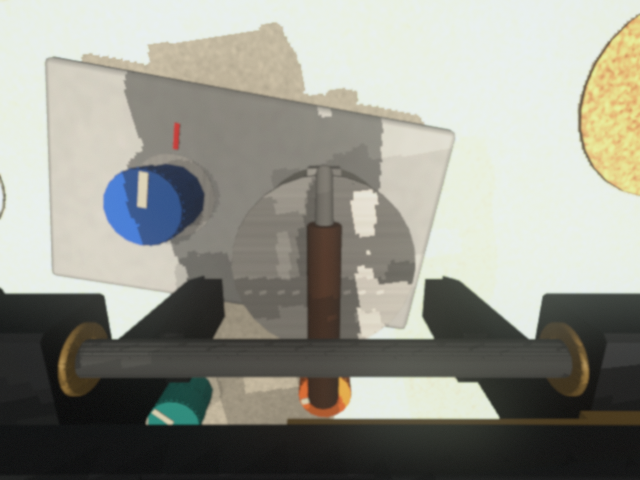

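View pics/s2.png

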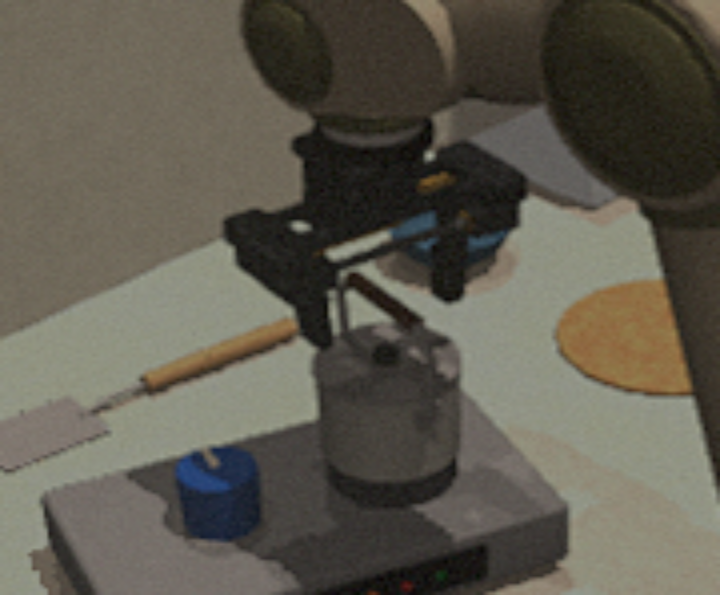

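The bar sits between the fingers, centred at column 323 between 222 and 424. Closing.

>>> jog_arm --plan '[[[0,0,0],0],[[0,0,0],0],[[0,0,0],0],[[0,0,0],0],[[0,0,0],0],[[0,0,0],0],[[0,0,0],0],[[0,0,0],0],[[0,0,0],0],[[0,0,0],0]]' --grip -1

```text
clock: 4.13
position: [0.5117, 0.0984, 0.3827]
ee_rot: [-1.571, 0.0, 2.966]
contact_force: [-0.4, 0.0, -0.2]
opening: 0.0238
```

>>> jog_arm --plan '[[[0,0,0],0],[[0,0,0],0],[[0,0,0],0],[[0,0,0],0],[[0,0,0],0]]'

```text
clock: 4.55
position: [0.5117, 0.0983, 0.3828]
ee_rot: [-1.571, 0.0, 2.966]
contact_force: [-0.1, -0.9, 0.1]
opening: 0.0116
```

>>> jog_arm --plan '[[[0,0,0],0],[[0,0,0],0],[[0,-0.1,0],0],[[0,-0.2,0],0],[[0,-0.3,0],0],[[0,-0.3,0],0],[[0,-0.3,0],0],[[0,-0.2,0],0],[[0,-0.1,0],0],[[0,0,0],0],[[0,0,0],0]]'

```text
clock: 5.47
position: [0.5116, 0.0984, 0.4423]
ee_rot: [-1.571, -0.001, 2.966]
contact_force: [-0.6, -0.4, -2.9]
opening: 0.0112
```

```bash
python3 - <<'E'
from h import *
save('wrist','pics/w3.png');im=save('side','pics/t.png'); cv2.imwrite('pics/s3.png',cv2.resize(im[110:320,205:385,::-1],None,fx=4,fy=2.8)); s=telemetry.state(); print(s['position'],s['ee_rot'],s['wrist_torque'])
E
```

```text
[0.51164875 0.09837627 0.44201574] [-1.57059543e+00 -1.37078435e-03  2.96571885e+00] [ 0.0987232  -0.02267561  0.00014973]
```

View pics/s3.png

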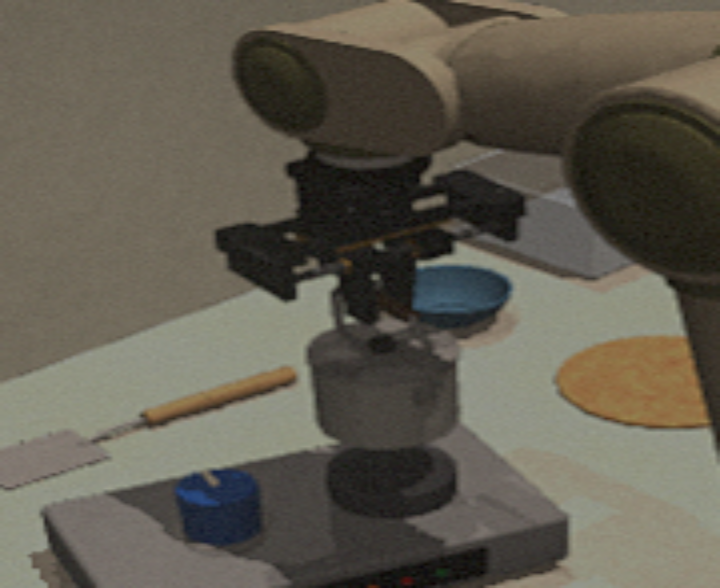

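>>> jog_arm --plan '[[[-0.03,0,0.1],0],[[-0.06,0,0.2],0],[[-0.09,0,0.3],0],[[-0.12,0,0.4],0],[[-0.155,0,0.52],0],[[-0.155,0,0.52],0],[[-0.155,0,0.52],0],[[-0.155,0,0.52],0],[[-0.155,0,0.52],0],[[-0.155,0,0.52],0],[[-0.155,0,0.52],0],[[-0.155,0,0.52],0],[[-0.155,0,0.52],0],[[-0.155,0,0.52],0],[[-0.155,0,0.52],0],[[-0.155,0,0.52],0],[[-0.12,0,0.4],0],[[-0.09,0,0.3],0],[[-0.06,0,0.2],0],[[-0.03,0,0.1],0]]'

```text
clock: 7.23
position: [0.5507, -0.2447, 0.4425]
ee_rot: [-1.571, -0.0, 2.965]
contact_force: [-0.0, 0.4, -4.8]
opening: 0.0115
```

>>> jog_arm --plan '[[[0,0,0],0],[[0,0.1,0],0],[[0,0.3,0],0],[[0,0.5,0],0],[[0,0.5,0],0],[[0,0.5,0],0],[[0,0.4,0],0],[[0,0.2,0],0],[[0,0.1,0],0],[[0,0,0],0],[[0,0,0],0]]'

```text
clock: 8.15
position: [0.5511, -0.2432, 0.3397]
ee_rot: [-1.57, 0.001, 2.966]
contact_force: [0.3, -1.0, -3.4]
opening: 0.0116
```

```bash
python3 - <<'E'
from h import *
save('wrist','pics/w4.png');im=save('side','pics/t.png'); cv2.imwrite('pics/s4.png',cv2.resize(im[110:320,285:465,::-1],None,fx=4,fy=2.8)); 
save('scene','pics/sc4.png')
s=telemetry.state(); print(s['position'],s['ee_rot'],s['wrist_torque'])
E
```

```text
[ 0.55097722 -0.24333871  0.3396947 ] [-1.57010749e+00  1.51906767e-03  2.96581536e+00] [0.08590492 0.00273822 0.01646138]
```

View pics/s4.png

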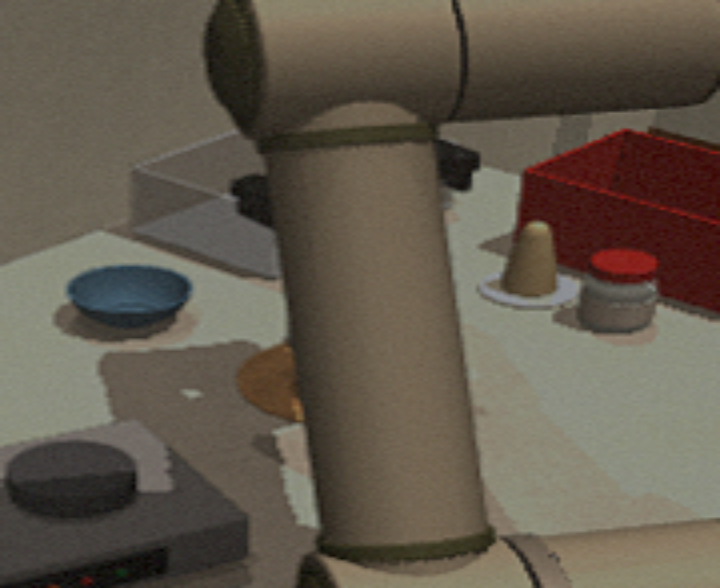

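View pics/sc4.png

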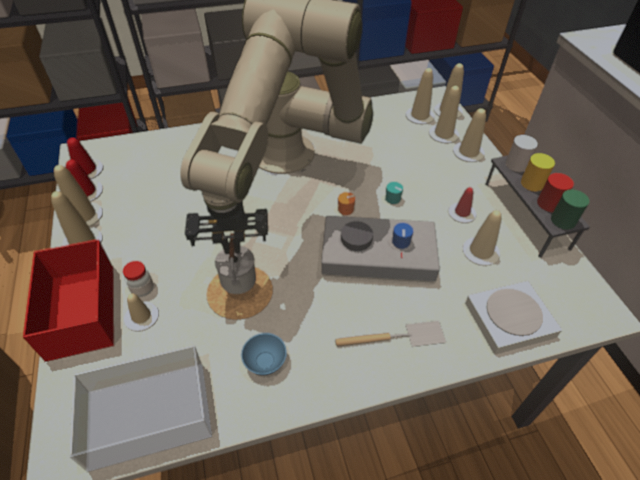

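In the scene view the pot hangs upright over the mat at (238,275). I'll lower it the last 50 mm gently.

>>> jog_arm --plan '[[[0,0.2,0],0],[[0,0.3,0],0],[[0,0.3,0],0],[[0,0.2,0],0],[[0,0.1,0],0],[[0,0.05,0],0],[[0,0.05,0],0],[[0,0,0],0],[[0,0,0],0]]'

```text
clock: 9.05
position: [0.5509, -0.2434, 0.2912]
ee_rot: [-1.57, 0.001, 2.966]
contact_force: [-0.1, 0.3, -3.6]
opening: 0.0116
```

>>> jog_arm --plan '[[[0,0.025,0],0],[[0,0.025,0],0],[[0,0.025,0],0],[[0,0,0],0],[[0,0,0],0]]'

```text
clock: 9.47
position: [0.551, -0.2438, 0.2896]
ee_rot: [-1.569, 0.003, 2.966]
contact_force: [-2.7, -0.5, 7.9]
opening: 0.0115
```

>>> jog_arm --plan '[[[0,-0.02,0],0],[[0,0,0],0],[[0,0,0],0],[[0,0,0],0],[[0,0,0],0],[[0,0,0],0],[[0,0,0],0],[[0,0,0],0],[[0,0,0],0],[[0,0,0],0],[[0,0,0],0],[[0,0,0],0]]' --grip 1

```text
clock: 10.47
position: [0.5509, -0.2433, 0.2885]
ee_rot: [-1.571, -0.0, 2.966]
contact_force: [0.7, 0.3, -0.6]
opening: 0.0875
```

>>> jog_arm --plan '[[[0,-0.2,0],0],[[0,-0.4,0],0],[[0,-0.6,0],0],[[0,-0.8,0],0],[[0,-0.8,0],0],[[0,-0.6,0],0],[[0,-0.4,0],0],[[0,0,0],0]]'

```text
clock: 11.13
position: [0.5507, -0.2431, 0.4449]
ee_rot: [-1.568, 0.006, 2.966]
contact_force: [0.4, 0.0, 0.2]
opening: 0.0882
```

```bash
python3 - <<'E'
from h import *
import pickle
m=cam('wrist');save('wrist','pics/w5.png');im=save('scene','pics/sc5.png'); cv2.imwrite('pics/sc5c.png',cv2.resize(im[180:330,180:320,::-1],None,fx=4,fy=4)); 
pickle.dump(m,open('m5.pkl','wb'))
s=telemetry.state(); print(s['position'],s['ee_rot'],s['qpos'])
print(proj(m,[.5515,-.2445,.142]),proj(cam('scene'),[.552,-.2445,.142]),proj(cam('scene'),[.552,-.2445,.005]))
E
```

```text
[ 0.5507621  -0.24326117  0.44029911] [-1.57075929e+00  5.76383294e-05  2.96573223e+00] [-6.10294666e-01  4.67254619e-01  1.18440433e+00 -9.36923699e-06
  1.48986583e+00  1.13636284e+00]
[322.68947957 225.11710559] [233.21208762 258.67659383] [239.6088412  290.18014729]
```

View pics/w5.png

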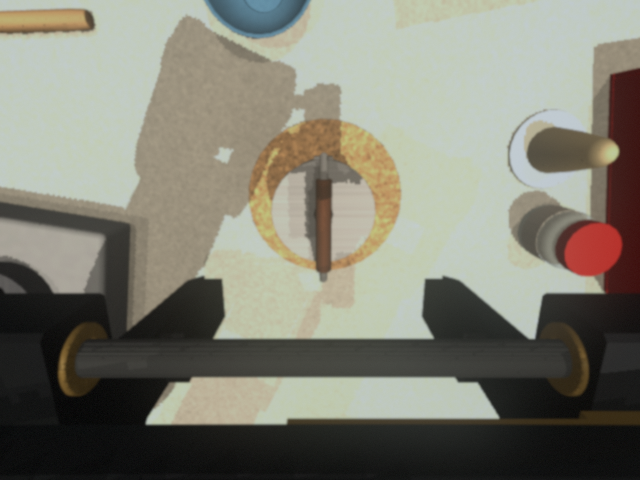

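View pics/sc5c.png

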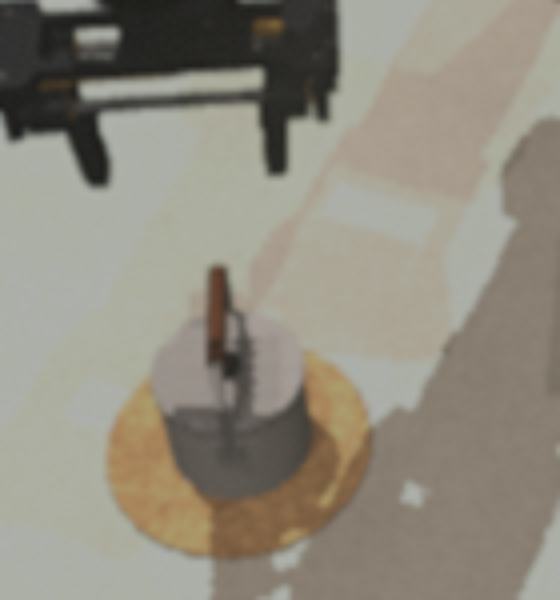

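Pot stands centred on the mat: in the wrist view bar middle is at (323,225), where the mat centre projects. Now I'll turn the wrist for the cap.

>>> jog_arm --plan '[[[0,0,0],-0.038],[[0,0,0],-0.038],[[0,0,0],-0.038],[[0,0,0],-0.038],[[0,0,0],-0.038],[[0,0,0],-0.038],[[0,0,0],-0.038],[[0,0,0],-0.038],[[0,0,0],-0.038],[[0,0,0],-0.038],[[0,0,0],-0.038],[[0,0,0],-0.038],[[0,0,0],-0.038],[[0,0,0],-0.038],[[0,0,0],-0.038],[[0,0,0],-0.038],[[0,0,0],0]]'

```text
clock: 12.65
position: [0.5509, -0.2434, 0.4387]
ee_rot: [-1.573, 0.002, -1.403]
contact_force: [0.5, -0.5, 0.4]
opening: 0.0881
```

>>> jog_arm --plan '[[[-0.4,0,0.07],0],[[-0.75,0.1,0.135],0],[[-0.75,0.1,0.135],0],[[-0.75,0.1,0.135],0],[[-0.75,0.1,0.135],0],[[-0.75,0.1,0.135],0],[[-0.75,0.1,0.135],0],[[-0.75,0.1,0.135],0],[[-0.75,0.1,0.135],0],[[-0.75,0.1,0.135],0],[[-0.75,0.1,0.135],0],[[-0.75,0.1,0.135],0],[[-0.75,0.1,0.135],0],[[-0.75,0.1,0.135],0],[[-0.75,0.1,0.135],0],[[-0.35,0.1,0.06],0],[[0,0,0],0],[[0,0,0],0]]'

```text
clock: 14.15
position: [0.557, 0.2141, 0.3799]
ee_rot: [-1.572, -0.0, -1.408]
contact_force: [-0.4, -1.1, -0.4]
opening: 0.088
```

```bash
python3 - <<'E'
from h import *
import pickle
m=cam('wrist');save('wrist','pics/w6.png')
pickle.dump(m,open('m6.pkl','wb'))
s=telemetry.state(); print(s['position'],s['ee_rot'],s['qpos'])
print(proj(m,[.5556,.2145,.122]))
E
```

```text
[0.55726975 0.21328243 0.38025232] [-1.57145779e+00 -3.72630168e-04 -1.40886892e+00] [ 1.69415340e-01  4.89733827e-01  1.30548916e+00 -3.77067193e-04
  1.34703391e+00  7.57184737e-03]
[322.15553792 238.19979125]
```

View pics/w6.png

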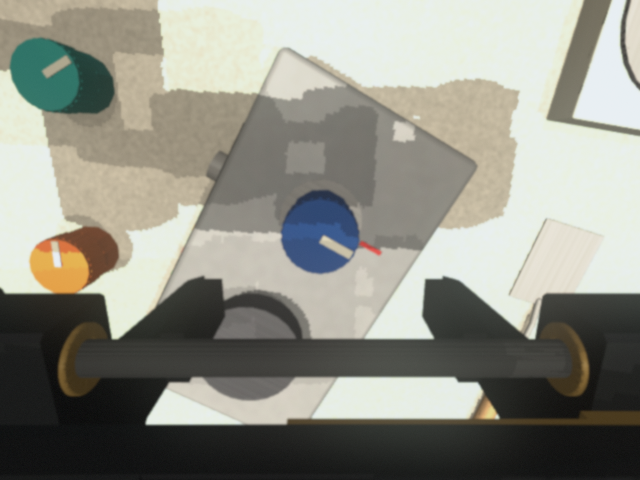

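```bash
python3 - <<'E'
from h import *
a=cv2.imread('pics/w6.png')[175:295,260:400]; cv2.imwrite('pics/w6c.png',cv2.resize(a,None,fx=5,fy=5,interpolation=cv2.INTER_CUBIC))
E
```

```text
(no output)
```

View pics/w6c.png

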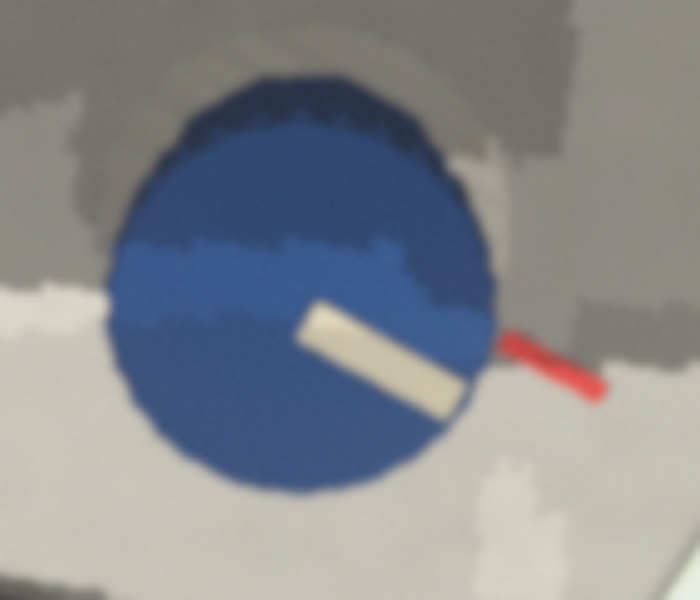

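```bash
python3 - <<'E'
from h import *
import pickle; m1=pickle.load(open('m1.pkl','rb'));m=pickle.load(open('m6.pkl','rb')); S=cam('scene');D=cam('side')
sc=lambda x,y:(310+x/5.5-.4,175+y/5.4-.4); si=lambda x,y:(205+x/5-.4,220+y/4.6-.4)
o=[(m,(319.8,235.4)),(m1,(188.5,185.5)),(S,sc(514,297)),(D,si(272,297))]
print(tri(o[:2]),tri(o),atz(m,(319.8,235.4),.122),atz(m1,(188.5,185.5),.122))
a=atz(m,(260+310/5,175+318/5),.122);b=atz(m,(260+455/5,175+402/5),.122);print('stripe yaw',np.arctan2(*(b-a)[[1,0]]))
print(telemetry.state()['position'])
E
```

```text
(array([0.5538739 , 0.21475273, 0.11672088]), [7.85651405222353e-06, 7.856514052264887e-06]) (array([0.55432103, 0.21518398, 0.11831525]), [0.0005080185381798433, 0.001039610272635327, 0.0014275443872867292, 0.0004806468152648446]) [0.5536893 0.2162019 0.122    ] [0.55426493 0.21269758 0.122     ]
stripe yaw -0.3790338461721112
[0.55726975 0.21328243 0.38025232]
```

>>> jog_arm --plan '[[[-0.055,0.2,-0.07],0],[[0,0.5,0],0],[[0,0.5,0],0],[[0,0.5,0],0],[[0,0.5,0],0],[[0,0.4,0],0],[[0,0.3,0],0],[[0,0.2,0],0],[[0,0,0],0],[[0,0,0],0]]'

```text
clock: 15.03
position: [0.5544, 0.2152, 0.2569]
ee_rot: [-1.57, 0.0, -1.408]
contact_force: [0.3, -0.8, -0.6]
opening: 0.0882
```

```bash
python3 - <<'E'
from h import *
im=save('wrist','pics/w7.png');im=save('scene','pics/t.png'); cv2.imwrite('pics/sc7.png',cv2.resize(im[130:290,310:470,::-1],None,fx=4,fy=3.7)); im=save('side','pics/t.png'); cv2.imwrite('pics/s7.png',cv2.resize(im[180:350,185:345,::-1],None,fx=4,fy=3.5)); 
s=telemetry.state(); print(s['position'],s['ee_rot'],s['contact_force'])
E
```

```text
[0.55447782 0.21549728 0.25752223] [-1.56896805e+00  1.04804589e-05 -1.40754167e+00] [-0.02783422 -0.58410514  0.11863215]
```

View pics/w7.png

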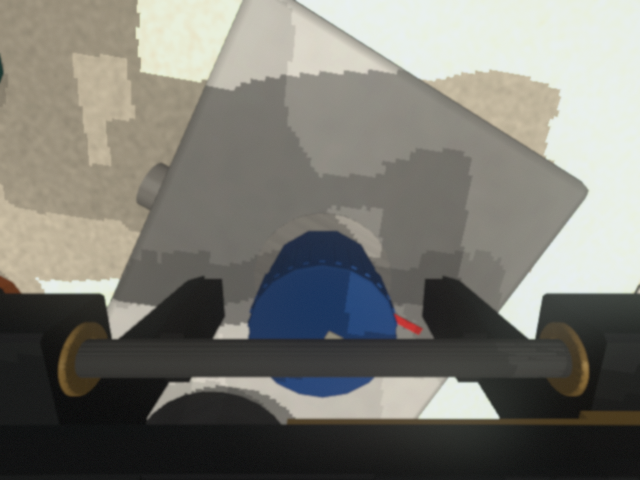

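View pics/s7.png

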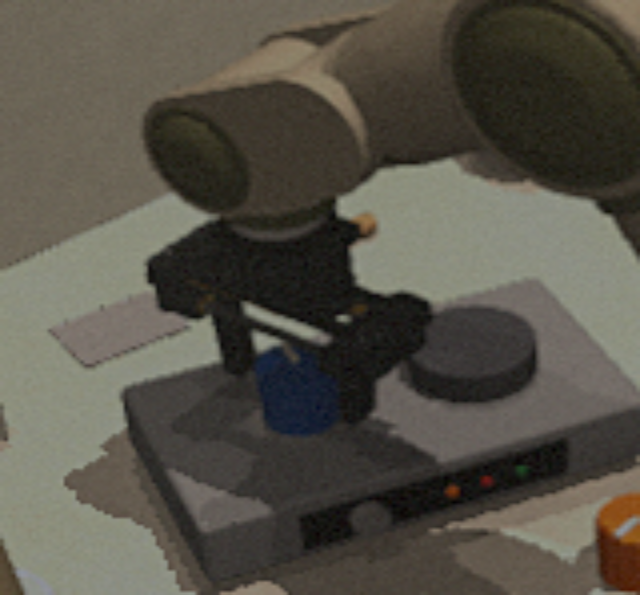

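View pics/sc7.png

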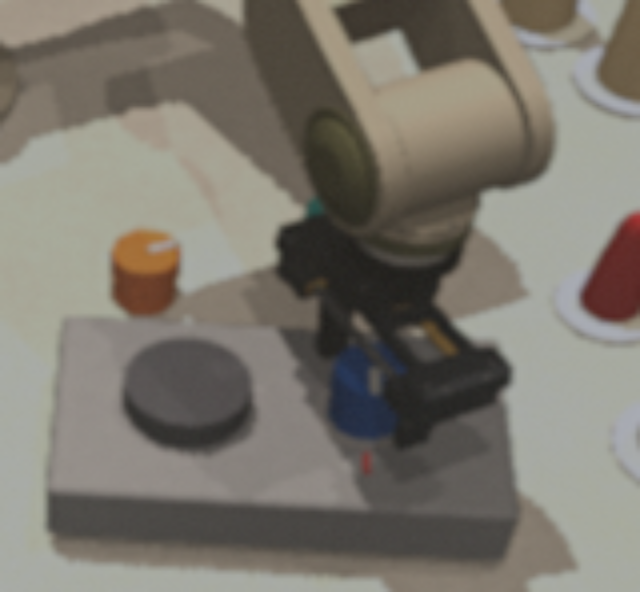

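```bash
python3 - <<'E'
from h import *
m=cam('wrist');p=telemetry.state()['position'];print(p)
for z in(.119,.122): print(proj(m,[p[0],p[1],z]))
x=np.array([[p[0]+.027*np.cos(t),p[1]+.027*np.sin(t),.122] for t in np.linspace(0,6.28,60)])
q=np.array([proj(m,a) for a in x]);print(q.min(0),q.max(0))
E
```

```text
[0.55447782 0.21549728 0.25752223]
[323.17433279 329.23067571]
[323.18527141 333.56172068]
[247.79874399 262.48843881] [398.63520742 397.21095623]
```

The predicted outline for a centred cap (248–399, 262–397) matches the view (249–397, 262–396), so I'm closing.

>>> jog_arm --plan '[[[0,0.05,0],0],[[0,0,0],0],[[0,0,0],0],[[0,0,0],0],[[0,0,0],0],[[0,0,0],0],[[0,0,0],0],[[0,0,0],0],[[0,0,0],0],[[0,0,0],0]]' --grip -1

```text
clock: 16.02
position: [0.5543, 0.2155, 0.2546]
ee_rot: [-1.571, 0.0, -1.407]
contact_force: [-0.7, -0.1, 0.6]
opening: 0.0531
```

Try a small counter-clockwise turn (right-hand thread guess), watching the moment.

>>> jog_arm --plan '[[[0,0,0],-0.02],[[0,0,0],-0.02],[[0,0,0],-0.02],[[0,0,0],-0.02],[[0,0,0],0]]'

```text
clock: 16.43
position: [0.5543, 0.2155, 0.2546]
ee_rot: [-1.571, -0.0, -1.154]
contact_force: [-0.4, 0.1, 0.6]
opening: 0.053
```

```bash
python3 - <<'E'
from h import *
s=telemetry.state(); print(s['position'],s['ee_rot'],s['contact_force'],s['wrist_torque'],s['qpos'],s['opening'],s['clock'])
save('wrist','pics/w8.png');im=save('scene','pics/t.png'); cv2.imwrite('pics/sc8.png',cv2.resize(im[130:290,310:470,::-1],None,fx=4,fy=3.7))
s=telemetry.state(); print(s['wrist_torque'])
E
```

```text
[0.55429303 0.21550981 0.25459576] [-1.57066034e+00 -4.79554098e-05 -1.15383897e+00] [-0.38283149  0.06656241  0.62917795] [-0.0717841  -0.1375024   0.07283932] [ 1.73992673e-01  6.12819783e-01  1.45515009e+00 -1.57361071e-05
  1.07347925e+00 -2.42957176e-01] 0.05298718353777789 16.4333
[ 0.02222297 -0.08112963 -0.03096298]
```

View pics/w8.png

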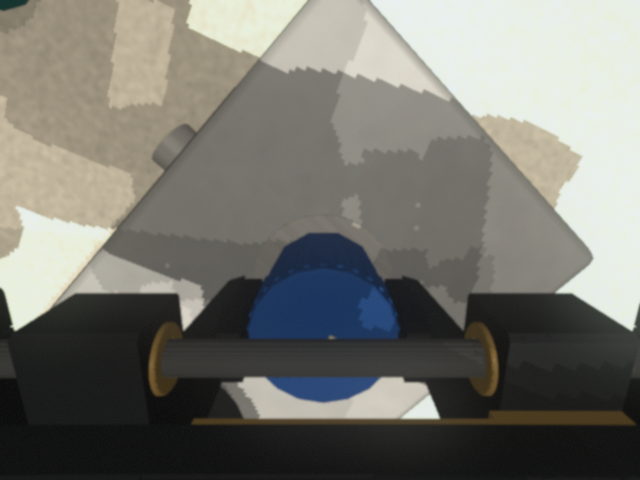

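View pics/sc8.png

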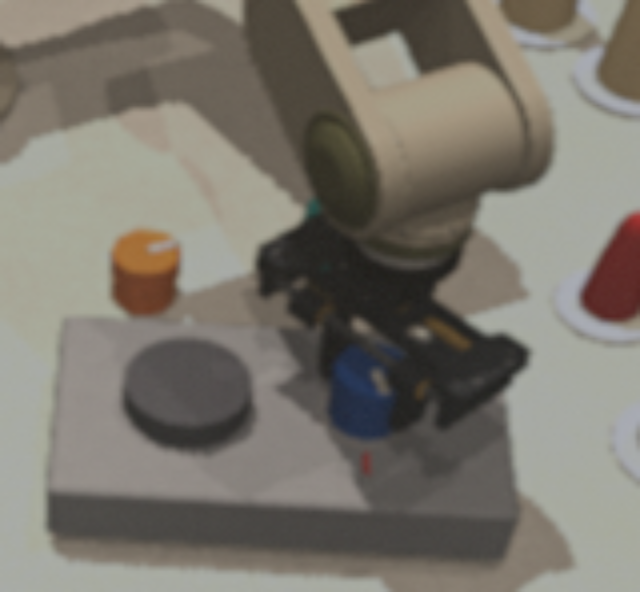

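The stripe followed the turn (scene crop: it now points lower right) with almost no moment, so the thread is right-hand. I'll continue to about 1.45 rad, the middle of the free window.

>>> jog_arm --plan '[[[0,0,0],-0.02],[[0,0,0],-0.03],[[0,0,0],-0.035],[[0,0,0],-0.035],[[0,0,0],-0.035],[[0,0,0],-0.035],[[0,0,0],-0.035],[[0,0,0],-0.035],[[0,0,0],-0.035],[[0,0,0],-0.035],[[0,0,0],-0.03],[[0,0,0],-0.02],[[0,0,0],0],[[0,0,0],0]]'

```text
clock: 17.7
position: [0.5543, 0.2155, 0.2546]
ee_rot: [-1.571, -0.0, 0.035]
contact_force: [0.1, 0.3, 1.2]
opening: 0.0531
```

```bash
python3 - <<'E'
from h import *
s=telemetry.state(); print(s['position'],s['ee_rot'],s['contact_force'],s['wrist_torque'],s['qpos'],s['opening'],s['clock'])
save('wrist','pics/w9.png');im=save('scene','pics/t.png'); cv2.imwrite('pics/sc9.png',cv2.resize(im[130:290,310:470,::-1],None,fx=4,fy=3.7))
im=save('side','pics/t.png'); cv2.imwrite('pics/s9.png',cv2.resize(im[180:350,185:345,::-1],None,fx=4,fy=3.5))
E
```

```text
[0.55429688 0.2155126  0.25455671] [-1.57080831e+00 -1.00192559e-04  3.45483368e-02] [0.13611854 0.30710104 1.15291223] [ 0.0413176  -0.11311959 -0.00490019] [ 1.73997920e-01  6.12885991e-01  1.45515141e+00 -2.93439250e-05
  1.07345770e+00 -1.43133274e+00] 0.053058058412516616 17.7
```

View pics/s9.png

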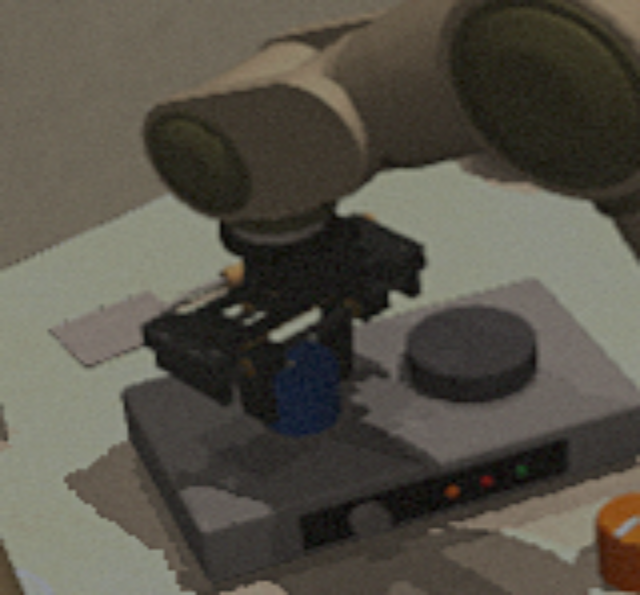

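View pics/sc9.png

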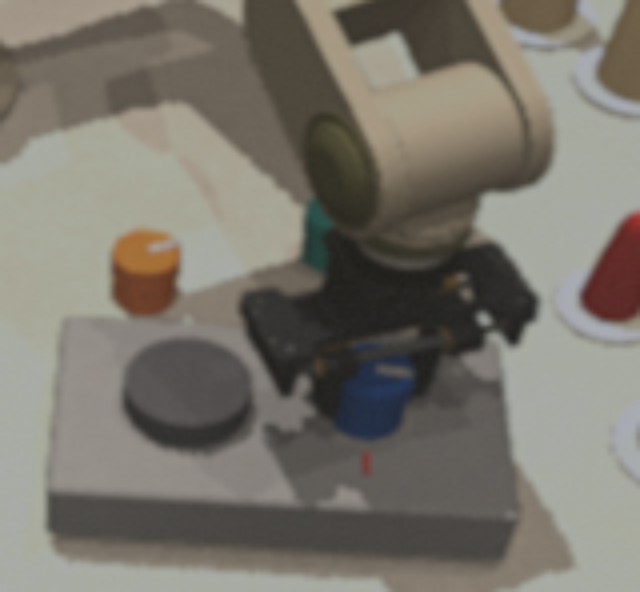

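View pics/w9.png

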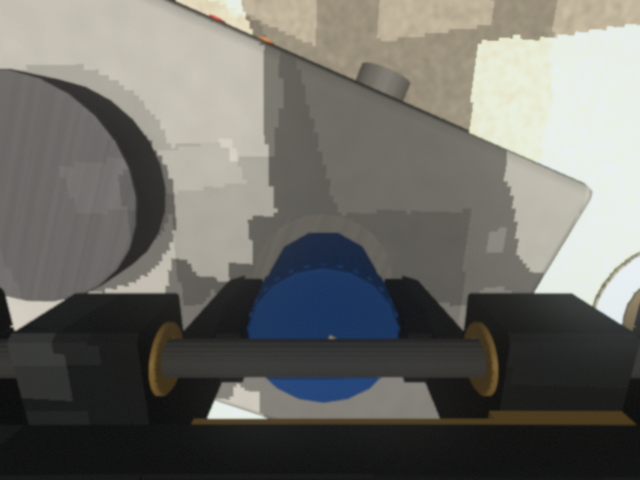

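The stripe now points right (scene crop (392,372)), so the cap has turned with the jaws by about 1.44 rad. I'll try a short lift and watch the force.

>>> jog_arm --plan '[[[0,-0.02,0],0],[[0,-0.03,0],0],[[0,-0.05,0],0],[[0,-0.05,0],0],[[0,0,0],0]]'

```text
clock: 18.27
position: [0.5543, 0.2155, 0.261]
ee_rot: [-1.571, -0.001, 0.038]
contact_force: [0.6, -1.3, -0.7]
opening: 0.053
```

The cap lifts freely (under 1.5 N), so I'll raise it to about 95 mm.

>>> jog_arm --plan '[[[0,-0.1,0],0],[[0,-0.2,0],0],[[0,-0.3,0],0],[[0,-0.3,0],0],[[0,-0.3,0],0],[[0,-0.3,0],0],[[0,-0.3,0],0],[[0,-0.2,0],0],[[0,-0.1,0],0],[[0,-0.1,0],0],[[0,0,0],0],[[0,0,0],0],[[0,0,0],0]]'

```text
clock: 19.35
position: [0.5542, 0.2155, 0.3479]
ee_rot: [-1.571, 0.001, 0.038]
contact_force: [0.6, -1.1, -1.0]
opening: 0.053
```

```bash
python3 - <<'E'
from h import *
s=telemetry.state(); print(s['position'],s['ee_rot'],s['contact_force'],s['wrist_torque'],s['joint_vel'],s['opening'],s['clock'])
save('wrist','pics/w10.png');save('scene','pics/sc10.png')
im=save('side','pics/t.png'); cv2.imwrite('pics/s10.png',cv2.resize(im[150:350,185:345,::-1],None,fx=4,fy=3))
E
```

```text
[0.55421487 0.21553002 0.34794209] [-1.57092114e+00  1.01307520e-03  3.78301733e-02] [ 0.62168623 -1.05924089 -1.04681454] [ 0.08438057 -0.16089666 -0.06125992] [ 6.90696144e-05  1.38164958e-03 -1.76490266e-03 -1.28074222e-03
  1.75388332e-04  1.24668087e-03] 0.053015737942656536 19.35
```

View pics/s10.png

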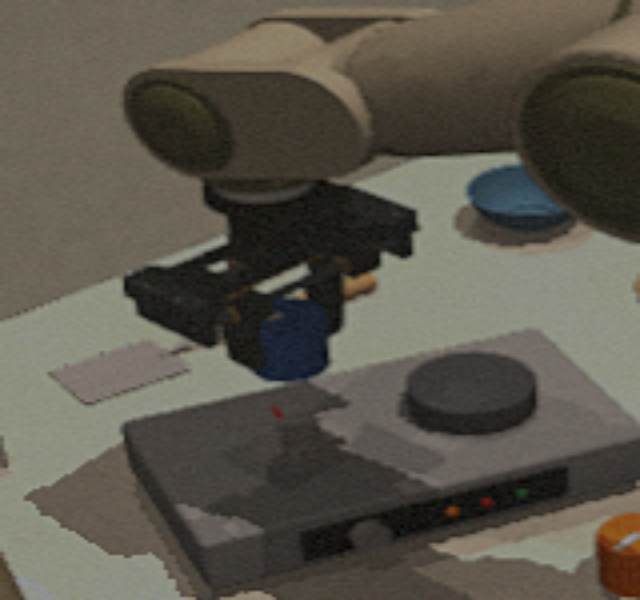

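View pics/sc10.png

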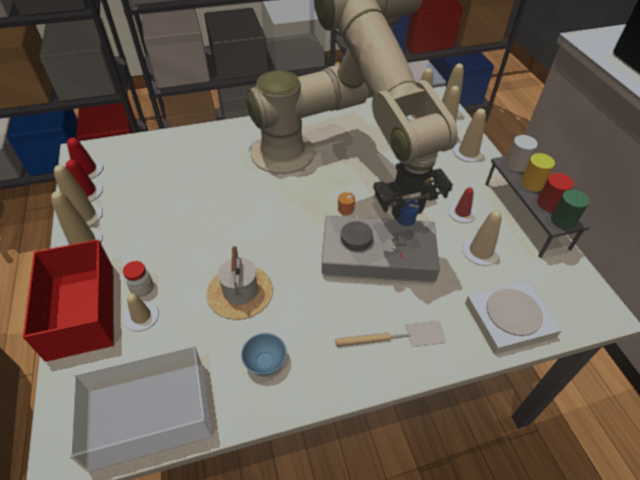

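View pics/w10.png

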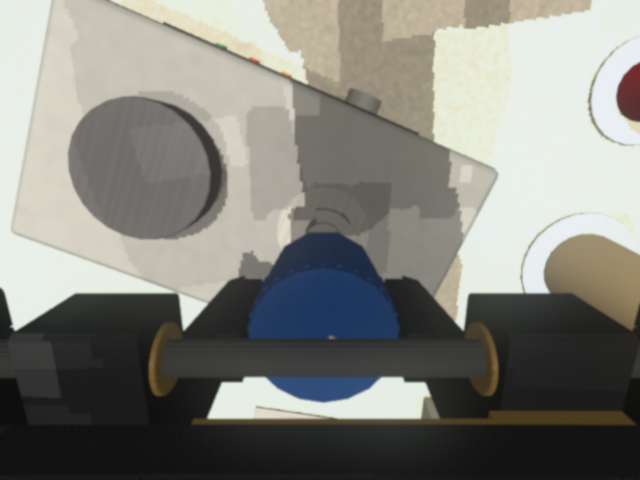

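The cap is in the jaws, upright and 93 mm above where it sat. The bare neck shows at (330,215) in the wrist view. The pot still stands on the mat at (238,280), and nothing else has moved.

```bash
python3 -c "
from h import *
print(env.sign_off()); print(telemetry.state()['opening'])"
```

```text
the job is handed in; nothing more can be done
None
the job is handed in; nothing more can be done
```

I set the melting pot down upright on the cork mat and let go of it, then took the blue cap off. I handed the job in with the cap still held, at about 19.5 s of the 72 s allowed; the hand-in gives no verdict.

- **Pot:** I lifted it by its handle bar off the stand. The wrist camera then showed it within a few mm of the mat's centre, and the last scene picture still has it there.
- **Thread:** it is right-hand. A counter-clockwise trial turn met almost no resistance and the white stripe followed. I turned the cap about 1.44 rad on the neck before lifting.
- **Cap:** it came off with under 1.5 N. It is upright in the jaws (opening 53 mm), 93 mm above where it sat, and the bare neck is visible below it.
- **Other things:** by eye they had not moved in the last picture. I did not measure them, and the teal cap was hidden behind the arm.

Two measurements differed slightly:
- **Cap top:** camera height was 117–119 mm, against 122 mm in the text. I used the text's height.
- **Gripper opening:** it read 1–1.5 mm below the true size on both the bar and the cap, probably because the pads give a little.

After the hand-in, my last reading of the gripper opening was refused, so the final opening figure is from just before it.

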